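# Swing the bench magnifier over the blue-glazed sherd

## Robot

A 7-joint arm with a two-finger parallel gripper is mounted at the origin on the work surface. World frame = base frame: x ahead of the robot, y to its left, z up, the work surface at z = 0. Lengths are in m, angles in rad, forces in N, time in s.
With the tool pointing down it reaches from about 0.4 to 0.75 m from the base axis. Payload 19.5 kg.
Tool frame: the origin (TCP) lies at the very end of the fingers, on their centre line; the grasp point (between the pads) lies 19 mm behind it (r.grip_depth is the z of the grasp point in the tool frame, in m); z points along the fingers, x is the direction in which the jaws open and shut, and the axes are right-handed (so a half turn about z gives the same grasp; the last joint's range is limited). The gripper opens to 85 mm and grips with 20 to 120 N. Pads are 22 mm wide; open, the fingers measure 114 mm over their backs; the gripper's body (76 mm by 85 mm) begins 54 mm behind the grasp point. The pads swing forward as they close: fully open they stand 13 mm farther back than shut.
Start: joints at [1.191, 0.707, -0.028, 1.485, 0.022, 0.951, -0.075], TCP at [0.191, -0.542, 0.193] pointing down, gripper open.
Joint ranges: [-2.71, 2.71], [-0.32, 2.16], [-1.57, 1.52], [0, 2.45], [-1.46, 4.6], [0, 2.02], [-2.83, 2.83]. Speed limits (rad/s): [1.89, 1.89, 2.57, 2.57, 3.01, 3.01, 3.01].

## Interface

Orientations are given as a rotation vector (axis times angle).
In Python, from workcell import readout, imaging, r gives the robot as it stands.
- The arm moves only by the tool servo_tool, never from a script. Its argument "plan" is a list of rows, each an object of numbers: "tx", "ty", "tz": the shift along the tool's x, y, z each as a share of 0.4 m, from -1 to 1; "rx", "ry", "rz": the turn, a rotation vector about the tool's x, y, z each as a share of 0.5 rad, from -1 to 1. A call has 1 to 8 rows; each row is the pose to reach, as a shift and turn from the pose measured when the call began, along the tool's axes at that moment; what a row does not reach only later rows make up. A row lasts 1/10 s, in which the tool goes at most 50 mm and 8.59 degrees, less where a joint would pass 70% of its speed; a pose out of reach is approached as far as the arm can. A call with a number of a shift or a turn outside -1 to 1 is refused whole. A call with a gripper value outside its range is refused whole. "claw" is the opening, from 0 (shut) to 1 (fully open), set as the call begins (left out, the last holds). The fingers move at their own pace and stop on an object; the grip force is fixed at half the most. Time passes only in rows, so rows that repeat a pose let the fingers close. It gives the time, the measured TCP pose, the force and the opening at its end, in the units of the state.
- readout.read_state(): the state, without advancing time (a new reading comes with each control period).
- imaging.grab_frame(name): name is "scene" or "top" or "wrist"; returns a dict with "img" (420x560x3 uint8, red, green, blue), "mtx" (3x3 intrinsics, pixels), "D" ([k1, k2, p1, p2, k3] as OpenCV has them; the pictures are not rectified), "rvec" (rotation vector, rad) and "tvec" (3), from world to camera coordinates, as OpenCV has them. Camera axes: x right, y down, z forward; pixel columns grow to the right and rows downward; lengths in m; the calibration is good to about 2 mm. A picture is of the moment at which its call begins. There is no depth.
- r.sign_off(): hands the job in, once; it reports no verdict.
The state is a dict: "time_s": time; "joint_positions": joint angles; "dq": joint speeds; "joint_efforts": joint torques, N m; "tcp_pos": TCP position; "ee_rot": TCP orientation; "ft_force": force on the tool from outside, world axes, zero at the start; "moment": the same for the moment, N m; "finger_gap": finger opening in m.
Only numpy, scipy, OpenCV 4.12 (cv2) and the standard library are available. Lean on these libraries where they do the work, as an engineer would, in place of code of your own. Each camera call takes 0.05 s, during which the arm holds its last target. There are 200 camera calls.

## Task

Three pottery sherds lie in little trays around the bench magnifier. Take the orange knob and swing the magnifier's arm round until its lens is centred over the blue-glazed sherd, then let go so that it stays there. Do not disturb any of the sherds.

Things in the scene. Friction and masses are not known exactly. Their poses are not given: they have to be found in the camera images.
- pivot (a point): Pivot axis of the magnifier: grey round base (120 mm, fixed to the bench), steel post, black hub on top (36 mm wide, top 166 mm above the bench). The point is on the axis, 145 mm up. The arm swings level about it, 77 degrees either way from its middle; all trays lie well inside that. The hinge is stiff by friction: about 1 N at the knob moves it and it stays where released.
- lens (a point): Centre of the round clear lens in its white ring (110 mm across outside, 12 mm thick, 145 mm above the bench), carried by the arm 200 mm from the pivot axis. The sherds lie close to the circle that this point travels on.
- grip (a point): The orange upright knob at the free end of the arm: a round pin 14 mm in diameter, from 150 to 200 mm above the bench, in line with pivot and lens, 268 mm from the pivot axis (68 mm beyond the lens centre). The point is on its axis, 175 mm up. It stands on a flat white tab whose top is 150 mm up; nothing else rises beside it.
- sherd_blue_mid (a point): The blue-glazed sherd, the one to be viewed: a curved piece of pot wall with a deep blue outside, about 55 mm long, 45 mm wide and 12 mm high, lying loose, outside up, near the middle of a shallow grey tray (76 mm square, 12 mm high) on the bench. Which tray it lies in changes. This point is its centre, 9 mm above the bench.
- sherd_red_mid (a point): The plain red-brown unglazed sherd, a bystander: about 55 mm long, 45 mm wide and 12 mm high, lying loose, outside up, near the middle of a shallow grey tray (76 mm square, 12 mm high) on the bench. Which tray it lies in changes. This point is its centre, 9 mm above the bench.
- sherd_white_mid (a point): The white-glazed sherd, a bystander: about 55 mm long, 45 mm wide and 12 mm high, lying loose, outside up, near the middle of a shallow grey tray (76 mm square, 12 mm high) on the bench. Which tray it lies in changes. This point is its centre, 9 mm above the bench.
Not all that is in view belongs to the job. Leave any turquoise or yellow look-alike of the part that bears sherd_blue_mid alone.

How it is judged:
By the outcome, as a careful person would: the job done as asked, in the order asked, and still so for the second after the job is handed in, with the robot touching nothing.
It also fails if it takes over 40 s, if anything falls off the work surface, if the arm or the gripper's body presses on something with over 40 N, if the wrist force passes 120 N, or if a joint passes its speed limit or range.

## Working session

There is one attempt and no reset: what is moved stays moved. The work goes in short steps, Python scripts to look and compute and a tool call to move; the robot and the scene stay as the last step left them, time stands still between calls to the robot, and variables do not carry over. Pictures are saved under pics/ and viewed, about 8 in all and at most 12, crops included, and the job is handed in when it is done.

Besides the shell and the picture viewer there is one more tool, called after "Emit:" by a JSON object that holds its "method" and its "body", one argument or row to a line. servo_tool: Moves the arm, as the interface text tells. Its arguments: {"type":"object","properties":{"plan":{"type":"array"},"claw":{"type":"number"}},"required":["plan"]}

```bash
mkdir -p pics; cat > h.py <<'E'
import numpy as np, cv2
from workcell import readout, imaging, r
def grab(n, fn):
    f=imaging.grab_frame(n); cv2.imwrite('pics/'+fn+'.png', cv2.cvtColor(f['img'],cv2.COLOR_RGB2BGR))
    np.savez('pics/'+fn+'.npz',**{k:np.array(f[k]) for k in ('mtx','D','rvec','tvec','img')}); return f
def load(fn): return dict(np.load('pics/'+fn+'.npz'))
def atz(f,uv,z):
    p=cv2.undistortPoints(np.array([[uv]],float),f['mtx'],f['D']).ravel()
    R=cv2.Rodrigues(f['rvec'])[0]; d=R.T@np.array([p[0],p[1],1]); c=-R.T@f['tvec'].ravel()
    return c+d*(z-c[2])/d[2]
def px(f,X): return cv2.projectPoints(np.array(X,float).reshape(-1,3),f['rvec'],f['tvec'],f['mtx'],f['D'])[0].reshape(-1,2)
E
python3 - <<'E'
from h import *
a=grab('top','t0');b=grab('scene','s0')
s=readout.read_state();print(s['time_s'],s['tcp_pos'],s['ee_rot'],s['finger_gap'])
E
```

```text
0.1 [ 0.19047421 -0.54225037  0.19278204] [-2.56278458e+00  1.81613233e+00  1.26299003e-03] 0.08549084837591583
```

View pics/t0.png

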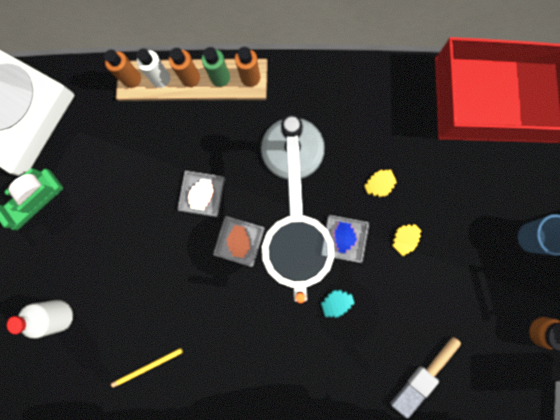

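View pics/s0.png

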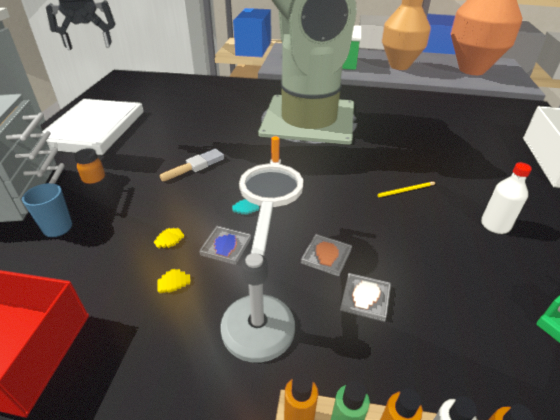

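The top view shows the pivot hub at about (291,125), the lens at (298,250) and the knob at (300,297). There are three sherds in trays: white (200,194), red (238,241) and blue (345,237). The turquoise piece (338,304) and the yellow ones (381,183) and (407,239) have no tray, so they are look-alikes. The blue one in the tray fits the description, and I'll confirm it in a crop.

```bash
python3 - <<'E'
from h import *
f=load('t0');im=cv2.cvtColor(f['img'],cv2.COLOR_RGB2BGR)
x0,y0=240,105
c=cv2.resize(im[y0:y0+215,x0:x0+190],None,fx=2.7,fy=2.7,interpolation=cv2.INTER_CUBIC);cv2.imwrite('pics/c0.png',c)
hsv=cv2.cvtColor(im,cv2.COLOR_BGR2HSV)
m=cv2.inRange(hsv,(112,120,60),(130,255,255));m[:, :300]=0;m[:,380:]=0
u=cv2.moments(m,True);ub=(u['m10']/u['m00'],u['m01']/u['m00']);B=atz(f,ub,.011)
print('blue',ub,u['m00'],B)
m=cv2.inRange(hsv,(5,150,120),(20,255,255));m[:280]=0;m[310:]=0;m[:,:280]=0;m[:,320:]=0
u=cv2.moments(m,True);k=(u['m10']/u['m00'],u['m01']/u['m00']);K=atz(f,k,.19);print('knob',k,K)
P=atz(f,(291.5,124.5),.166);L=atz(f,(298,250.5),.151);print('piv',P,'lens',L)
print(np.linalg.norm((K-P)[:2]),np.linalg.norm((L-P)[:2]),np.linalg.norm((B-P)[:2]))
s=load('s0');print(px(s,[[*P[:2],.166],[*K[:2],.19],[*L[:2],.151],B]))
for n,v in zip('PKLB',(P,K,L,B)):print(n,np.hypot(*v[:2]))
E
```

```text
blue (344.40725806451616, 236.75604838709677) 496.0 [ 0.57434096 -0.10500659  0.011     ]
knob (299.8235294117647, 297.52941176470586) [ 0.47527784 -0.0218803   0.19      ]
piv [ 0.74174583 -0.00571554  0.166     ] lens [ 0.54462882 -0.01838655  0.151     ]
0.2669578388381605 0.19752385200430528 0.19463582802899534
[[253.92506953 256.78635219]
 [275.53870966 141.65529592]
 [270.80174595 180.87697608]
 [225.35800884 242.95751033]]
P 0.7417678524046439
K 0.4757812281904565
L 0.5449390910760941
B 0.5838612155076395
```

View pics/c0.png

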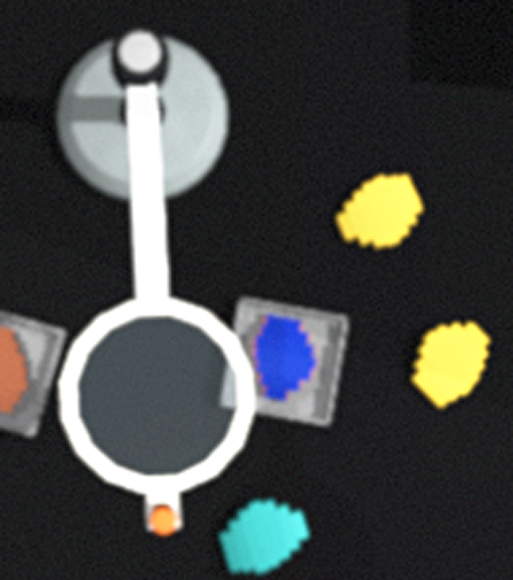

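Confirmed: the blue sherd in its grey tray is at crop (283,357), which is full frame (345,237). The lens circle and radii agree to within a few mm (267, 198 and 195 against 268, 200 and about 200). The jaw direction at the start is already nearly tangential at the knob, so I'll move up and over it.

Emit:
{"method": "servo_tool", "body": {
  "plan": [
    {"tz": -0.12},
    {"tz": -0.17},
    {"tx": -0.5,"ty": -0.55,"tz": -0.17},
    {"tx": -0.5,"ty": -0.55,"tz": -0.17},
    {"tx": -0.5,"ty": -0.55,"tz": -0.17},
    {"tx": -0.5,"ty": -0.55,"tz": -0.17},
    {"tx": -0.5,"ty": -0.55,"tz": -0.17},
    {"tx": -0.5,"ty": -0.55,"tz": -0.17}
  ],
  "claw": 1
}}

```text
invalid input at $.plan[0]: expected keys tx, ty, tz, rx, ry, rz
```

```bash
cat >> h.py <<'E'
def go(target):
    s=readout.read_state();R=cv2.Rodrigues(np.array(s['ee_rot']))[0]
    print('t',s['time_s'],'tcp',s['tcp_pos'],'shares',(R.T@(np.array(target)-s['tcp_pos'])/.4).round(4),'x',R[:,0].round(3),'z',R[:,2].round(3),'F',np.round(s['ft_force'],1),'gap',s['finger_gap'])
E
python3 -c "
from h import *
go([.4745,-.022,.26])"
```

```text
t 0.1 tcp [ 0.19047421 -0.54225037  0.19278204] shares [-0.992  -1.1009 -0.1671] x [ 0.331 -0.943 -0.001] z [-0.     0.001 -1.   ] F [-0.6  0.3  0.8] gap 0.08549084837591583
```

Emit:
{"method": "servo_tool", "body": {
  "plan": [
    {"tx": 0,"ty": 0,"tz": -0.12,"rx": 0,"ry": 0,"rz": 0},
    {"tx": 0,"ty": 0,"tz": -0.17,"rx": 0,"ry": 0,"rz": 0},
    {"tx": -0.5,"ty": -0.55,"tz": -0.17,"rx": 0,"ry": 0,"rz": 0},
    {"tx": -0.5,"ty": -0.55,"tz": -0.17,"rx": 0,"ry": 0,"rz": 0},
    {"tx": -0.5,"ty": -0.55,"tz": -0.17,"rx": 0,"ry": 0,"rz": 0},
    {"tx": -0.5,"ty": -0.55,"tz": -0.17,"rx": 0,"ry": 0,"rz": 0},
    {"tx": -0.5,"ty": -0.55,"tz": -0.17,"rx": 0,"ry": 0,"rz": 0},
    {"tx": -0.5,"ty": -0.55,"tz": -0.17,"rx": 0,"ry": 0,"rz": 0}
  ],
  "claw": 1
}}

```text
time_s: 0.9
tcp_pos: [0.3323, -0.2787, 0.261]
ee_rot: [-2.563, 1.816, 0.001]
ft_force: [1.0, -0.6, 0.8]
finger_gap: 0.0852
```

```bash
python3 -c "
from h import *
go([.4745,-.022,.26])"
```

```text
t 0.9 tcp [ 0.33233354 -0.27865195  0.26098818] shares [-0.4875 -0.5481  0.003 ] x [ 0.332 -0.943 -0.001] z [-0.     0.001 -1.   ] F [ 1.  -0.6  0.8] gap 0.08524945169053737
```

Emit:
{"method": "servo_tool", "body": {
  "plan": [
    {"tx": -0.49,"ty": -0.55,"tz": 0,"rx": 0,"ry": 0,"rz": 0},
    {"tx": -0.49,"ty": -0.55,"tz": 0,"rx": 0,"ry": 0,"rz": 0},
    {"tx": -0.49,"ty": -0.55,"tz": 0,"rx": 0,"ry": 0,"rz": 0},
    {"tx": -0.49,"ty": -0.55,"tz": 0,"rx": 0,"ry": 0,"rz": 0},
    {"tx": -0.49,"ty": -0.55,"tz": 0,"rx": 0,"ry": 0,"rz": 0},
    {"tx": -0.49,"ty": -0.55,"tz": 0,"rx": 0,"ry": 0,"rz": 0},
    {"tx": -0.49,"ty": -0.55,"tz": 0,"rx": 0,"ry": 0,"rz": 0},
    {"tx": -0.49,"ty": -0.55,"tz": 0,"rx": 0,"ry": 0,"rz": 0}
  ]
}}

```text
time_s: 1.7
tcp_pos: [0.4748, -0.0203, 0.2608]
ee_rot: [-2.565, 1.814, 0.002]
ft_force: [-0.6, -0.4, 0.7]
finger_gap: 0.0853
```

```bash
python3 -c "
from h import *
go([.4745,-.022,.16])
f=grab('wrist','w1');print(px(f,[[.4745,-.022,.2],[.4745,-.022,.15]]))"
```

```text
t 1.7 tcp [ 0.47479569 -0.02025538  0.2608254 ] shares [0.0042 0.0019 0.2521] x [ 0.333 -0.943 -0.001] z [-0.001  0.001 -1.   ] F [-0.6 -0.4  0.7] gap 0.08534091038970795
[[287.58937238 209.55523147]
 [286.86651538 192.28751702]]
```

View pics/w1.png

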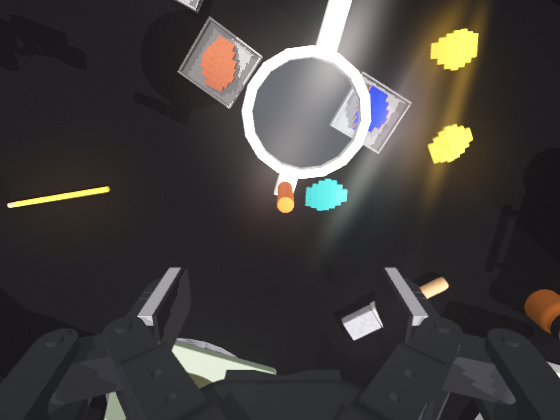

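In the wrist view the knob top is at (286,205), against a prediction of (288,210). The error is a few mm at most, so I'll descend and close.

Emit:
{"method": "servo_tool", "body": {
  "plan": [
    {"tx": 0.004,"ty": -0.004,"tz": 0.1,"rx": 0,"ry": 0,"rz": 0},
    {"tx": 0.004,"ty": -0.004,"tz": 0.18,"rx": 0,"ry": 0,"rz": 0},
    {"tx": 0.004,"ty": -0.004,"tz": 0.23,"rx": 0,"ry": 0,"rz": 0},
    {"tx": 0.004,"ty": -0.004,"tz": 0.25,"rx": 0,"ry": 0,"rz": 0},
    {"tx": 0.004,"ty": -0.004,"tz": 0.25,"rx": 0,"ry": 0,"rz": 0}
  ]
}}

```text
time_s: 2.25
tcp_pos: [0.4761, -0.0231, 0.1608]
ee_rot: [2.561, -1.818, -0.003]
ft_force: [-0.1, -0.9, 0.5]
finger_gap: 0.0852
```

Emit:
{"method": "servo_tool", "body": {
  "plan": [
    {"tx": 0,"ty": 0,"tz": 0,"rx": 0,"ry": 0,"rz": 0},
    {"tx": 0,"ty": 0,"tz": 0,"rx": 0,"ry": 0,"rz": 0},
    {"tx": 0,"ty": 0,"tz": 0,"rx": 0,"ry": 0,"rz": 0},
    {"tx": 0,"ty": 0,"tz": 0,"rx": 0,"ry": 0,"rz": 0},
    {"tx": 0,"ty": 0,"tz": 0,"rx": 0,"ry": 0,"rz": 0},
    {"tx": 0,"ty": 0,"tz": 0,"rx": 0,"ry": 0,"rz": 0},
    {"tx": 0,"ty": 0,"tz": 0,"rx": 0,"ry": 0,"rz": 0},
    {"tx": 0,"ty": 0,"tz": 0,"rx": 0,"ry": 0,"rz": 0}
  ],
  "claw": 0.1
}}

```text
time_s: 3.05
tcp_pos: [0.4766, -0.023, 0.1617]
ee_rot: [-2.562, 1.818, 0.001]
ft_force: [-3.6, 0.1, 21.5]
finger_gap: 0.0086
```

```bash
python3 -c "
from h import *
s=readout.read_state();T=np.array(s['tcp_pos'])
P=np.array([.7417,-.0057]);B=np.array([.5743,-.1050])
print(s['tcp_pos'],s['finger_gap'],s['ft_force'])
v=T[:2]-P;b=B-P
a=np.arctan2(v[0]*b[1]-v[1]*b[0],v@b);print('turn',a,np.linalg.norm(v),np.linalg.norm(b))
R=cv2.Rodrigues(np.array(s['ee_rot']))[0]
for k in np.linspace(.125,1,8):
  c,q=np.cos(a*k),np.sin(a*k);n=P+np.array([[c,-q],[q,c]])@v
  print((R.T@np.array([*(n-T[:2]),0])/.4).round(3),'rz',round(-a*k/.5,3),n.round(4))
"
```

```text
[ 0.47660827 -0.02304905  0.16174841] 0.008585787685108204 [-3.61496215  0.13284967 21.51678951]
turn 0.47004479900052365 0.2656588276671122 0.19463619909975635
[ 0.038  0.009 -0.   ] rz -0.118 [ 0.4781 -0.0386]
[ 0.076  0.016 -0.   ] rz -0.235 [ 0.4805 -0.054 ]
[ 0.115  0.021 -0.   ] rz -0.353 [ 0.4838 -0.0693]
[ 0.154  0.024 -0.   ] rz -0.47 [ 0.4879 -0.0843]
[ 0.193  0.024 -0.   ] rz -0.588 [ 0.493  -0.0991]
[ 0.232  0.022 -0.   ] rz -0.705 [ 0.4989 -0.1135]
[ 0.271  0.018 -0.   ] rz -0.823 [ 0.5057 -0.1276]
[ 0.309  0.011 -0.   ] rz -0.94 [ 0.5132 -0.1412]
```

The gap is 8.6 mm, less than the 14 mm pin, and there is a 21 N upward push. The knob isn't held properly, so I need to look.

```bash
python3 -c "
from h import *
f=grab('wrist','w2');g=grab('top','t2');s=grab('scene','s2')
a=cv2.resize(f['img'][150:390,150:430],None,fx=1.43,fy=1.43);
b=cv2.resize(s['img'][110:210,210:330],None,fx=3.33,fy=3.43)
b=cv2.resize(b,(400,343));cv2.imwrite('pics/m2.png',cv2.cvtColor(np.hstack([a,b]),cv2.COLOR_RGB2BGR));print(a.shape)"
```

```text
(343, 400, 3)
```

View pics/m2.png

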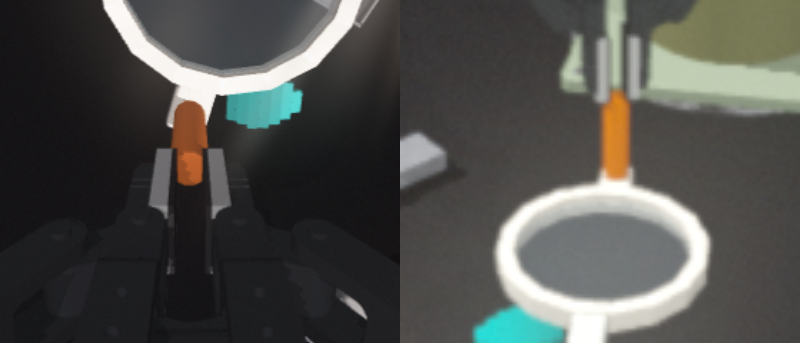

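The pads seem beside or above the knob rather than around it. I'll project the TCP and knob into the pictures to find the offset.

```bash
python3 -c "
from h import *
s=readout.read_state();T=np.array(s['tcp_pos']);print(T,s['ft_force'],s['finger_gap'])
K=np.array([.4745,-.022])
pts=[T,T+[0,0,.019],[*K,.2],[*K,.15]]
w=load('w2');c=load('s2');t=load('t2')
print('wrist crop',((px(w,pts)-[150,150])*1.43).round(0).tolist())
print('scene crop',((px(c,pts)-[210,110])*[3.333,3.43]+[400,0]).round(0).tolist())
print('top',px(t,pts).round(1).tolist())
# triangulate knob top from top t0 and scene: knob pixel top
f0=load('s0');im=cv2.cvtColor(f0['img'],cv2.COLOR_RGB2HSV);m=cv2.inRange(im,(3,150,100),(20,255,255));m[:120]=0;m[180:]=0;m[:,:255]=0;m[:,300:]=0
ys,xs=np.nonzero(m);print('scene0 knob x',xs.min(),xs.max(),'y',ys.min(),ys.max());print(px(f0,pts[2:]))
im=t['img'];cv2.imwrite('pics/t2c.png',cv2.cvtColor(cv2.resize(im[230:350,230:370],None,fx=4,fy=4,interpolation=cv2.INTER_CUBIC),cv2.COLOR_RGB2BGR))
"
```

```text
[ 0.47660802 -0.02306777  0.16173763] [-3.19995797  0.26922889 21.1913886 ] 0.008306573061782653
wrist crop [[195.0, 129.0], [196.0, 150.0], [191.0, 179.0], [191.0, 122.0]]
scene crop [[616.0, 155.0], [616.0, 125.0], [618.0, 91.0], [618.0, 171.0]]
top [[300.5, 295.1], [300.6, 296.1], [299.9, 298.6], [299.7, 295.9]]
scene0 knob x 271 279 y 136 161
[[275.5493944  136.6385007 ]
 [275.53604922 159.82181256]]
```

View pics/t2c.png

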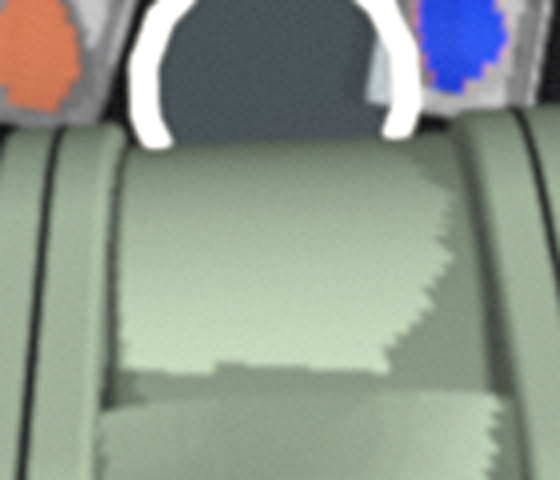

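The visible finger ends don't coincide with where the TCP should project. I'll triangulate the finger ends from the scene and wrist views.

```bash
python3 -c "
from h import *
s=readout.read_state();T=np.array(s['tcp_pos'])
w=load('w2');c=load('s2')
def ray(f,uv):
    a=atz(f,uv,.3);b=atz(f,uv,.1);return a,(b-a)/np.linalg.norm(b-a)
def tri(A,B):
    (a,d),(b,e)=A,B;M=np.stack([d,-e],1);q=np.linalg.lstsq(M,b-a,rcond=None)[0];return a+d*q[0],b+e*q[1]
uc=(210+217/3.333,110+100/3.43);uw=(150+189/1.43,150+150/1.43)
print(tri(ray(c,uc),ray(w,uw)),'T',T)
for z in (.162,.18,.2): print(z,atz(c,uc,z),atz(w,uw,z))
cam=-cv2.Rodrigues(w['rvec'])[0].T@w['tvec'].ravel();print('wcam',cam)
# open tips in w1
f=load('w1');T1=np.array([.4748,-.0203,.2608]);x=np.array([.333,-.943,0])
for dz in (0,.013,.03,.05):print(dz,px(f,[T1+.042*x+[0,0,dz],T1-.042*x+[0,0,dz]]).round(0).tolist())
f=load('s0');T0=np.array([.1905,-.5423,.1928])
for dz in (0,.013,.03,.05):print(dz,px(f,[T0+.042*x+[0,0,dz],T0-.042*x+[0,0,dz]]).round(0).tolist())
a=load('s0')['img'][0:100,20:160];b=load('s2')['img'][100:200,205:345]
cv2.imwrite('pics/m3.png',cv2.cvtColor(cv2.resize(np.hstack([a,b]),(784,280),interpolation=cv2.INTER_CUBIC),cv2.COLOR_RGB2BGR))
"
```

```text
(array([ 0.48556791, -0.02089933,  0.20114708]), array([ 0.48519265, -0.0174273 ,  0.20075648])) T [ 0.47660802 -0.02306777  0.16173763]
0.162 [ 0.41839844 -0.03256311  0.162     ] [ 0.46682504 -0.02377256  0.162     ]
0.18 [ 0.44928326 -0.02720005  0.18      ] [ 0.47535566 -0.02082558  0.18      ]
0.2 [ 0.48359973 -0.0212411   0.2       ] [ 0.48483414 -0.01755115  0.2       ]
wcam [0.55176371 0.00557031 0.34122436]
0 [[356.0, 241.0], [217.0, 240.0]]
0.013 [[361.0, 250.0], [213.0, 250.0]]
0.03 [[368.0, 264.0], [206.0, 264.0]]
0.05 [[379.0, 285.0], [196.0, 285.0]]
0 [[78.0, 69.0], [112.0, 67.0]]
0.013 [[77.0, 64.0], [111.0, 62.0]]
0.03 [[75.0, 57.0], [109.0, 55.0]]
0.05 [[72.0, 49.0], [107.0, 47.0]]
```

View pics/m3.png

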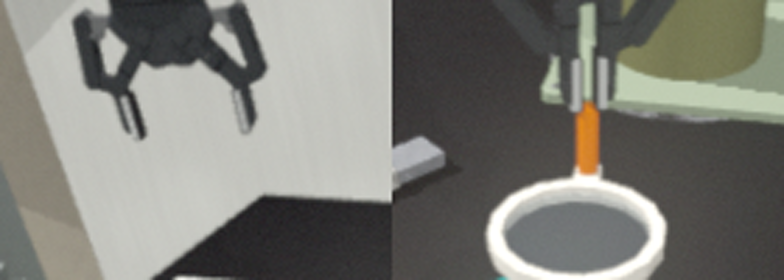

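The views agree (scene tips at start, wrist and the triangulated contact). The real finger ends sit about 38 mm higher than the reported TCP, and the shut tips are resting on the knob top at z≈0.20. There is no lateral offset. So the reported z needs to be about 0.125 to put the tips near 0.163. I'll open, then lower in small steps while watching the force.

Emit:
{"method": "servo_tool", "body": {
  "plan": [
    {"tx": 0,"ty": 0,"tz": 0,"rx": 0,"ry": 0,"rz": 0},
    {"tx": 0,"ty": 0,"tz": 0,"rx": 0,"ry": 0,"rz": 0},
    {"tx": 0,"ty": 0,"tz": 0,"rx": 0,"ry": 0,"rz": 0},
    {"tx": 0,"ty": 0,"tz": 0,"rx": 0,"ry": 0,"rz": 0},
    {"tx": 0,"ty": 0,"tz": 0,"rx": 0,"ry": 0,"rz": 0},
    {"tx": 0,"ty": 0,"tz": 0,"rx": 0,"ry": 0,"rz": 0}
  ],
  "claw": 1
}}

```text
time_s: 3.8
tcp_pos: [0.4766, -0.0231, 0.1617]
ee_rot: [-2.562, 1.818, 0.001]
ft_force: [-0.2, -1.0, 0.5]
finger_gap: 0.0852
```

Emit:
{"method": "servo_tool", "body": {
  "plan": [
    {"tx": 0,"ty": 0,"tz": 0.03,"rx": 0,"ry": 0,"rz": 0},
    {"tx": 0,"ty": 0,"tz": 0.06,"rx": 0,"ry": 0,"rz": 0},
    {"tx": 0,"ty": 0,"tz": 0.09,"rx": 0,"ry": 0,"rz": 0},
    {"tx": 0,"ty": 0,"tz": 0.09,"rx": 0,"ry": 0,"rz": 0}
  ]
}}

```text
time_s: 4.2
tcp_pos: [0.476, -0.023, 0.1247]
ee_rot: [2.561, -1.817, -0.003]
ft_force: [-0.6, 1.3, 0.5]
finger_gap: 0.085
```

```bash
python3 -c "
from h import *
go([.4745,-.022,.124])
c=grab('scene','s4');w=grab('wrist','w4')
a=cv2.resize(w['img'][100:380,100:460],(490,381));b=cv2.resize(c['img'][100:200,205:285],(305,381),interpolation=cv2.INTER_CUBIC)
cv2.imwrite('pics/m4.png',cv2.cvtColor(np.hstack([a,b]),cv2.COLOR_RGB2BGR))"
```

```text
t 4.2 tcp [ 0.47597526 -0.0230235   0.12469369] shares [-0.0036  0.0026  0.0017] x [ 0.33  -0.944 -0.001] z [-0.002  0.    -1.   ] F [-0.6  1.3  0.5] gap 0.08502158794296943
```

View pics/m4.png

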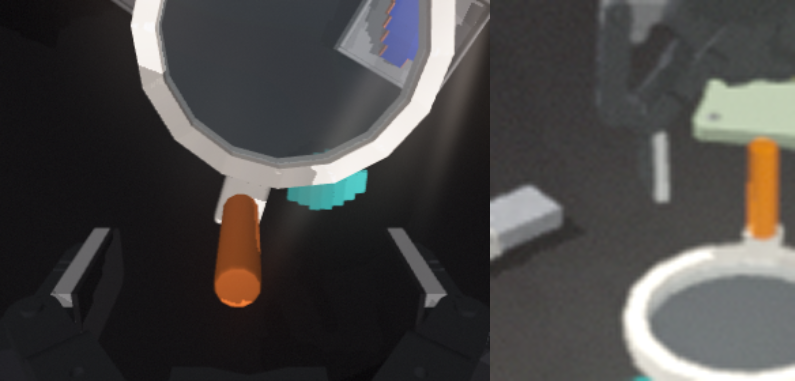

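The open tips now flank the knob, about 19 mm above the tab, which will be about 6 mm when shut. Closing.

Emit:
{"method": "servo_tool", "body": {
  "plan": [
    {"tx": 0,"ty": 0,"tz": 0,"rx": 0,"ry": 0,"rz": 0},
    {"tx": 0,"ty": 0,"tz": 0,"rx": 0,"ry": 0,"rz": 0},
    {"tx": 0,"ty": 0,"tz": 0,"rx": 0,"ry": 0,"rz": 0},
    {"tx": 0,"ty": 0,"tz": 0,"rx": 0,"ry": 0,"rz": 0},
    {"tx": 0,"ty": 0,"tz": 0,"rx": 0,"ry": 0,"rz": 0},
    {"tx": 0,"ty": 0,"tz": 0,"rx": 0,"ry": 0,"rz": 0},
    {"tx": 0,"ty": 0,"tz": 0,"rx": 0,"ry": 0,"rz": 0}
  ],
  "claw": 0.1
}}

```text
time_s: 5.0
tcp_pos: [0.4765, -0.023, 0.1261]
ee_rot: [-2.562, 1.818, 0.001]
ft_force: [-0.6, 0.7, 5.4]
finger_gap: 0.0128
```

```bash
python3 -c "
from h import *
s=readout.read_state();T=np.array(s['tcp_pos']);go(T)
P=np.array([.7417,-.0057]);B=np.array([.5743,-.1050])
v=T[:2]-P;b=B-P
a=np.arctan2(v[0]*b[1]-v[1]*b[0],v@b);print('turn',a,np.linalg.norm(v))
R=cv2.Rodrigues(np.array(s['ee_rot']))[0]
for k in np.linspace(.125,1,8):
  c,q=np.cos(a*k),np.sin(a*k);n=P+np.array([[c,-q],[q,c]])@v
  print((R.T@np.array([*(n-T[:2]),0])/.4).round(3),'rz',round(-a*k/.5,3),n.round(4))
"
```

```text
t 5.0 tcp [ 0.47654136 -0.02301702  0.12611357] shares [0. 0. 0.] x [ 0.33  -0.944 -0.   ] z [-0.  0. -1.] F [-0.6  0.7  5.4] gap 0.012819968655962653
turn 0.47018152238997035 0.26572350595920086
[ 0.038  0.009 -0.   ] rz -0.118 [ 0.478  -0.0386]
[ 0.076  0.016 -0.   ] rz -0.235 [ 0.4804 -0.054 ]
[ 0.115  0.021 -0.   ] rz -0.353 [ 0.4837 -0.0693]
[ 0.154  0.024 -0.   ] rz -0.47 [ 0.4879 -0.0843]
[ 0.193  0.024 -0.   ] rz -0.588 [ 0.4929 -0.0991]
[ 0.232  0.022 -0.   ] rz -0.705 [ 0.4988 -0.1135]
[ 0.271  0.018 -0.   ] rz -0.823 [ 0.5056 -0.1276]
[ 0.309  0.011 -0.   ] rz -0.94 [ 0.5132 -0.1413]
```

The gap is 12.8 mm, so the fingers stopped on the pin and it is gripped. Now swinging along the arc, with the tool turning along.

Emit:
{"method": "servo_tool", "body": {
  "plan": [
    {"tx": 0.038,"ty": 0.009,"tz": 0,"rx": 0,"ry": 0,"rz": -0.118},
    {"tx": 0.076,"ty": 0.016,"tz": 0,"rx": 0,"ry": 0,"rz": -0.235},
    {"tx": 0.115,"ty": 0.021,"tz": 0,"rx": 0,"ry": 0,"rz": -0.353},
    {"tx": 0.154,"ty": 0.024,"tz": 0,"rx": 0,"ry": 0,"rz": -0.47},
    {"tx": 0.193,"ty": 0.024,"tz": 0,"rx": 0,"ry": 0,"rz": -0.588},
    {"tx": 0.232,"ty": 0.022,"tz": 0,"rx": 0,"ry": 0,"rz": -0.705},
    {"tx": 0.271,"ty": 0.018,"tz": 0,"rx": 0,"ry": 0,"rz": -0.823},
    {"tx": 0.309,"ty": 0.011,"tz": 0,"rx": 0,"ry": 0,"rz": -0.94}
  ]
}}

```text
time_s: 5.8
tcp_pos: [0.5136, -0.1417, 0.1262]
ee_rot: [-2.916, 1.168, 0.0]
ft_force: [2.8, 2.4, -1.6]
finger_gap: 0.0128
```

Emit:
{"method": "servo_tool", "body": {
  "plan": [
    {"tx": 0,"ty": 0,"tz": 0,"rx": 0,"ry": 0,"rz": 0},
    {"tx": 0,"ty": 0,"tz": 0,"rx": 0,"ry": 0,"rz": 0}
  ]
}}

```text
time_s: 6.0
tcp_pos: [0.5138, -0.1418, 0.1262]
ee_rot: [-2.915, 1.17, -0.0]
ft_force: [1.1, 0.5, 0.3]
finger_gap: 0.0122
```

```bash
cat > lens.py <<'E'
from h import *
import sys
f=grab('top',sys.argv[1]);P=np.array([.7417,-.0057]);B=np.array([.5743,-.1050])
go([.5132,-.1413,.126])
g=cv2.inRange(cv2.cvtColor(f['img'],cv2.COLOR_RGB2HSV),(0,0,190),(180,50,255))
g[:, :285]=0;g[:,420:]=0;g[:120]=0;g[330:]=0
# fit arm angle: best overlap of projected ring annulus (outer 55 mm, mean radius ~49) with white pixels
def score(a):
    u=np.array([np.cos(a),np.sin(a)]);c=P+.2*u;t=np.linspace(0,2*np.pi,180)
    s=0
    for rr in (.047,.050,.053):
        q=px(f,np.c_[c[0]+rr*np.cos(t),c[1]+rr*np.sin(t),np.full(180,.151)]).round().astype(int);s+=(g[q[:,1],q[:,0]]>0).mean()
    return s
A=np.radians(np.arange(175,230,.25));S=np.array([score(a) for a in A]);i=S.argmax()
ok=S>S.max()-.1;a=A[ok].mean();L=P+.2*np.array([np.cos(a),np.sin(a)])
print('arm deg',np.degrees(a),S.max(),'lens',L,'blue ang',np.degrees(np.arctan2(*(B-P)[::-1]))%360,'err mm',(L-B)*1e3)
im=cv2.cvtColor(f['img'],cv2.COLOR_RGB2BGR)[110:330,240:430]
cv2.imwrite('pics/%sc.png'%sys.argv[1],cv2.resize(im,None,fx=2.7,fy=2.7,interpolation=cv2.INTER_CUBIC))
E
python3 lens.py t5
```

```text
t 6.05 tcp [ 0.51352153 -0.14145654  0.12618056] shares [-0.0009  0.0003  0.0005] x [ 0.723 -0.691 -0.   ] z [ 0.     0.001 -1.   ] F [ 1.4 -0.5  1. ] gap 0.012360055327504891
arm deg 211.12500000000003 2.0277777777777777 lens [ 0.57049168 -0.10908138] blue ang 210.67599267869304 err mm [-3.80832458 -4.08137934]
```

View pics/t5c.png

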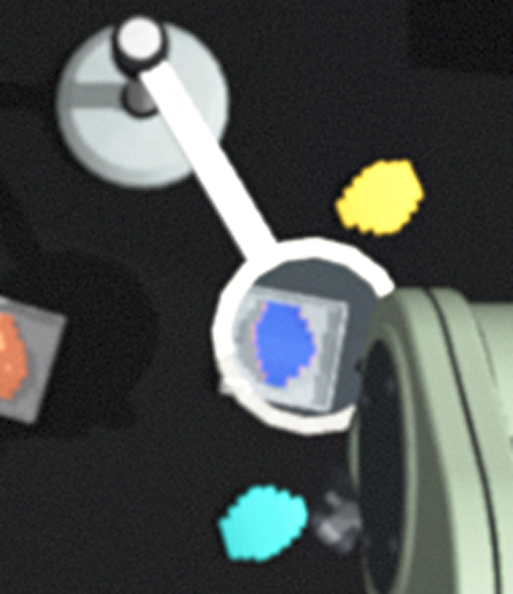

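The lens is over the blue sherd, with the arm at about 211.1° against a target of 210.7° (about 1.5 mm) and a 5 mm radial remainder that is fixed by the arm. Now to release, rise and recheck.

Emit:
{"method": "servo_tool", "body": {
  "plan": [
    {"tx": 0,"ty": 0,"tz": 0,"rx": 0,"ry": 0,"rz": 0},
    {"tx": 0,"ty": 0,"tz": 0,"rx": 0,"ry": 0,"rz": 0},
    {"tx": 0,"ty": 0,"tz": 0,"rx": 0,"ry": 0,"rz": 0},
    {"tx": 0,"ty": 0,"tz": 0,"rx": 0,"ry": 0,"rz": 0},
    {"tx": 0,"ty": 0,"tz": 0,"rx": 0,"ry": 0,"rz": 0},
    {"tx": 0,"ty": 0,"tz": 0,"rx": 0,"ry": 0,"rz": 0},
    {"tx": 0,"ty": 0,"tz": 0,"rx": 0,"ry": 0,"rz": 0}
  ],
  "claw": 1
}}

```text
time_s: 6.75
tcp_pos: [0.5135, -0.1415, 0.1262]
ee_rot: [-2.915, 1.169, 0.0]
ft_force: [-0.3, -0.0, -0.2]
finger_gap: 0.0856
```

Emit:
{"method": "servo_tool", "body": {
  "plan": [
    {"tx": 0,"ty": 0,"tz": -0.06,"rx": 0,"ry": 0,"rz": 0},
    {"tx": 0,"ty": 0,"tz": -0.15,"rx": 0,"ry": 0,"rz": 0},
    {"tx": 0,"ty": 0,"tz": -0.26,"rx": 0,"ry": 0,"rz": 0},
    {"tx": 0,"ty": 0,"tz": -0.3,"rx": 0,"ry": 0,"rz": 0}
  ]
}}

```text
time_s: 7.15
tcp_pos: [0.5144, -0.1416, 0.2498]
ee_rot: [-2.914, 1.169, -0.006]
ft_force: [0.7, -0.2, -0.1]
finger_gap: 0.0856
```

Emit:
{"method": "servo_tool", "body": {
  "plan": [
    {"tx": 0.2,"ty": 0.45,"tz": 0,"rx": 0,"ry": 0,"rz": 0},
    {"tx": 0.2,"ty": 0.45,"tz": 0,"rx": 0,"ry": 0,"rz": 0},
    {"tx": 0.2,"ty": 0.45,"tz": 0,"rx": 0,"ry": 0,"rz": 0},
    {"tx": 0.2,"ty": 0.45,"tz": 0,"rx": 0,"ry": 0,"rz": 0},
    {"tx": 0.2,"ty": 0.45,"tz": 0,"rx": 0,"ry": 0,"rz": 0},
    {"tx": 0.2,"ty": 0.45,"tz": 0,"rx": 0,"ry": 0,"rz": 0}
  ]
}}

```text
time_s: 7.75
tcp_pos: [0.4473, -0.3276, 0.2494]
ee_rot: [-2.913, 1.172, -0.006]
ft_force: [-0.1, 1.1, -0.7]
finger_gap: 0.0855
```

```bash
python3 lens.py t6; python3 - <<'E'
from h import *
for n in ('t0','t6'):
    f=load(n);im=cv2.cvtColor(f['img'],cv2.COLOR_RGB2HSV)
    for nm,lo,hi,b in (('blue',(105,100,60),(135,255,255),(300,380)),('red',(3,100,80),(15,230,255),(215,262)),('orange',(5,150,120),(20,255,255),(300,400))):
        m=cv2.inRange(im,lo,hi);m[:200]=0;m[320:]=0;m[:,:b[0]]=0;m[:,b[1]:]=0
        u=cv2.moments(m,True)
        if u['m00']: c=(u['m10']/u['m00'],u['m01']/u['m00']);print(n,nm,u['m00'],np.round(c,1),atz(f,c,.19 if nm=='orange' else .011).round(4))
E
```

```text
t 7.8 tcp [ 0.44793537 -0.32655779  0.24946614] shares [-0.203  -0.4465  0.3095] x [ 0.723 -0.691  0.003] z [ 0.004  0.    -1.   ] F [-0.1  0.5 -0.5] gap 0.08528176526788284
arm deg 211.0 2.827777777777778 lens [ 0.57026654 -0.10870761] blue ang 210.67599267869304 err mm [-4.03346014 -3.70761498]
t0 blue 518.0 [344.3 236.7] [ 0.5745 -0.1048  0.011 ]
t0 red 543.0 [238.3 241.5] [0.5626 0.0932 0.011 ]
t0 orange 38.0 [301.3 297.7] [ 0.475 -0.024  0.19 ]
t6 blue 495.0 [344.5 236.7] [ 0.5745 -0.1051  0.011 ]
t6 red 567.0 [238.  241.4] [0.5628 0.0938 0.011 ]
t6 orange 115.0 [382.  272.7] [ 0.5128 -0.1419  0.19  ]
```

View pics/t6c.png

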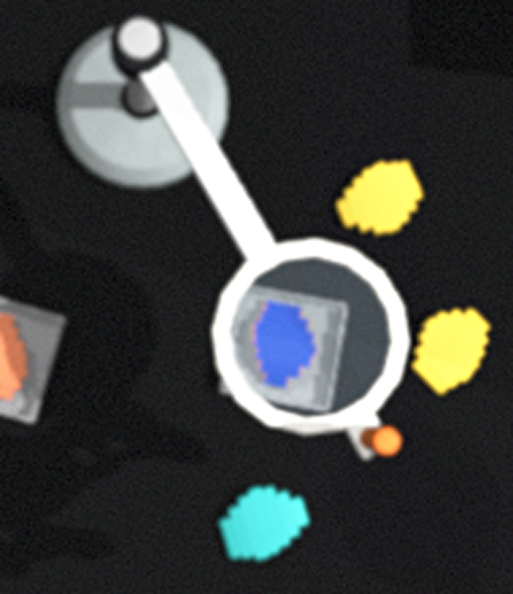

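In the final view the lens ring is at crop (311,336), and camera parallax accounts for its apparent offset from the sherd at (283,343). The knob is free at (385,440), and the blue and red sherds have not moved. Handing in.

```bash
python3 -c "
from h import *
r.sign_off()"
```

```text
the job is handed in; nothing more can be done
```

I gripped the orange knob, swung the magnifier about 27° until the lens was over the blue-glazed sherd, let go and moved the gripper clear. I handed the job in at about 8 s on the robot's clock.

**Lens position:** the arm stands at 211.0°, against 210.7° measured for the sherd, so it is about 1 mm off along the arc. The measured offset is about 5 mm, nearly all of it along the arm (sherd at 195 mm from the pivot, lens at 200 mm), so swinging the arm cannot remove it.

**Sherds:** the blue and red sherds measure the same as at the start, to within 1 mm. I did not re-measure the white one, but the gripper never went near it.

**First grasp failed:** the fingertips really end about 38 mm higher than the reported tool position. The fingers therefore closed on top of the knob and pressed on it with about 21 N, under the 40 N limit. I found the offset in the camera pictures, lowered the gripper to suit, and the second grasp held.

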